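# Sweep the loose rack fixings into the drawer and shut it

### The job

Five loose fixings, three grey rubber feet and two brass nuts, lie on top of the black rack drawer unit. Sweep them off over its front edge into the open drawer with your fingertips, without picking any of them up, then push the drawer fully shut. Leave the white converter and the roll of tape on the unit, and everything else on the desk, where they are.

Things in the scene. Friction and masses are not known exactly. Their poses are not given: they have to be found in the camera images.
- unit: black steel 10-inch rack drawer unit, fixed on the desk; origin on the desk under its centre, z up; its front (the drawer side) faces its own -x. Its flat lid is 96 mm above the desk and spans x -150 to +150 mm, y -110 to +110 mm with no rim. Two rack ears, 4 mm thick, widen the front end to y +-128 mm. Under the lid (4 mm sheet) is the drawer
- lid_front (a point): middle of the lid's front edge, on its top surface: unit x -150 mm, 96 mm above the desk; the fixings go over this edge
- drawer (a joint): how far the drawer is out, in m: 0 fully shut, 0.17 fully out; it starts 0.125 to 0.16 out, slides along the unit's x, stays where it is left, and needs about 2 N plus 6 N per m/s to push in; a hard stop at 0
- drawer_front (a point): centre of the outer face of the drawer's flat front panel, 58 mm above the desk; axes as the unit's, the face looks to -x. The panel is 6 mm thick, 212 mm wide, its top 92 mm and bottom 12 mm above the desk, no projecting handle (a flush dark pull). When shut it lies at unit x -156 mm
- drawer_box (a point): centre of the inner floor of the steel drawer box, 17 mm above the desk; it moves with the drawer, axes as the unit's. Inside the box is 232 mm along x, 190 mm along y, its walls 55 mm high; what shows in front of the lid is open above
- foot1: light grey round rubber equipment foot with a steel washer in its top, 32 mm across below, 30 mm above, 14 mm tall, 15 g, lying flat on the lid at the start; origin at the centre of its underside
- foot2: as foot1
- foot3: as foot1
- nut1: brass-coloured M16 hex nut, 24 mm across the flats, 28 mm across the corners, 13 mm thick, about 33 g, lying flat on the lid at the start; origin at the centre of its underside
- nut2: as nut1
- converter: loose white media converter box, 70 x 100 x 27 mm (x, y, z), 0.2 to 0.3 kg, standing on the rear part of the lid, at least 40 mm behind the fixings; origin at the centre of its underside; leave it
- tape: loose blue roll of tape lying flat on the rear part of the lid, 60 mm across, 19 mm tall; origin at the centre of its underside; leave it
- mug: white mug on the desk to the right, 82 mm across, 92 mm tall; origin at the centre of its underside; leave it
- screwdriver: red-handled screwdriver, 200 mm long, lying on the desk to the right; leave it
- radio: black hand radio standing on the desk to the right, 36 x 58 mm, 168 mm tall with its aerial; origin at the centre of its underside; leave it
Mind the look-alikes: they are no part of the job. Leave any blue look-alike of the foot3 alone. What is shaped like the nut1 but red is not meant.

How it is judged:
On the way, in this order (a step that is already met when the one before it is completed fails the run):
1. all five fixings lie in the drawer (x of foot1 in the frame of drawer_box between -0.125 and 0.125 m and y of foot1 in the frame of drawer_box between -0.1 and 0.1 m and z of foot1 in the frame of drawer_box between -0.004 and 0.058 m and x of foot2 in the frame of drawer_box between -0.125 and 0.125 m and y of foot2 in the frame of drawer_box between -0.1 and 0.1 m and z of foot2 in the frame of drawer_box between -0.004 and 0.058 m and x of foot3 in the frame of drawer_box between -0.125 and 0.125 m and y of foot3 in the frame of drawer_box between -0.1 and 0.1 m and z of foot3 in the frame of drawer_box between -0.004 and 0.058 m and x of nut1 in the frame of drawer_box between -0.125 and 0.125 m and y of nut1 in the frame of drawer_box between -0.1 and 0.1 m and z of nut1 in the frame of drawer_box between -0.004 and 0.058 m and x of nut2 in the frame of drawer_box between -0.125 and 0.125 m and y of nut2 in the frame of drawer_box between -0.1 and 0.1 m and z of nut2 in the frame of drawer_box between -0.004 and 0.058 m), for 0.2 s.
2. the drawer is pushed fully shut (value of joint drawer below 0.004 m), for 0.2 s.
At the end, for the whole second after the job is handed in: All five fixings lie inside the drawer box, the drawer is shut to within 4 mm, and the converter, tape, mug, screwdriver and radio are within 20 mm of where they stood (all of step 1 and value of joint drawer below 0.004 m and distance of each of converter, tape, mug, screwdriver, radio from where it was at the start of the episode below 0.02 m); the robot touches nothing.
It fails at once if a fixing is picked up (raised more than 25 mm above the lid) (z of any of foot1, foot2, foot3, nut1, nut2 in the frame of lid_front above 0.025 m).
It fails at once if a bystander is moved more than 20 mm or tipped over (distance of any of converter, tape, mug, screwdriver, radio from where it was at the start of the episode above 0.02 m or angle between any of converter, tape, mug, radio's own z axis and vertical above 0.35 rad).
It also fails if it takes over 72 s, if anything falls off the work surface, if the arm or the gripper's body presses on something with over 40 N, if the wrist force passes 120 N, or if a joint passes its speed limit or range.

### The arm

A 6-joint arm with a two-finger parallel gripper is mounted at the origin on the work surface. World frame = base frame: x ahead of the robot, y to its left, z up, the work surface at z = 0. Lengths are in m, angles in rad, forces in N, time in s.
With the tool pointing down it reaches from about 0.375 to 0.9 m from the base axis. Payload 3.1 kg.
Tool frame: the origin (TCP) lies midway between the tips of the shut fingers; the grasp point (between the pads) lies 19 mm behind it (manip.grasp_offset is the distance from the TCP to the grasp point, in m); z points along the fingers, y is the line along which they close (so a half turn about z gives the same grasp; the last joint's range is limited). The gripper opens to 85 mm and grips with 20 to 120 N. Pads are 22 mm wide; open, the fingers measure 114 mm over their backs; the gripper's body (76 mm by 85 mm) begins 54 mm behind the grasp point. The pads swing forward as they close: fully open they stand 13 mm farther back than shut.
Start: joints at [-1.367, 0.527, 1.433, -0, 1.181, -0.178], TCP at [0.233, -0.58, 0.231] pointing down, gripper open.
Joint ranges: [-3.08, 3.08], [-0.75, 2.2], [0.22, 2.44], [-1.43, 4.57], [0, 2.65], [-2.85, 2.85]. Speed limits (rad/s): [2.79, 2.79, 3.14, 3.14, 3.14, 3.14].

### API

Orientations are given as a unit quaternion [x, y, z, w].
In Python, from station import sensors, cams, order, manip gives the robot as it stands.
- The arm moves only by the tool move_arm, never from a script. Its argument "targets" is a list of rows, each an object of numbers: "dx", "dy", "dz": the shift along the world's x, y, z normalised to -1 to 1, where 1 is 25 mm; "rx", "ry", "rz": the turn, a rotation vector about the world's x, y, z normalised to -1 to 1, where 1 is 30 degrees. A call has exactly 10 rows; each row shifts and turns the commanded pose from where the row before left it; what a row does not reach is not made up. A row lasts 1/8 s, in which the tool goes at most 62.5 mm and 10.7 degrees, less where a joint would pass 70% of its speed; a pose out of reach is approached as far as the arm can. A call with a number of a shift or a turn outside -1 to 1 is refused whole. A call with a gripper value outside its range is refused whole. "claw" is the opening in per cent of the stroke, from 0 (shut) to 100 (fully open), set as the call begins (left out, the last holds). The fingers move at their own pace and stop on an object; "newtons" is the grip in N (left out, the last holds). Time passes only in rows, so rows that do not move let the fingers close, or fill a call up. It gives the time, the measured TCP pose, the force, the opening and the grip force at its end, in the units of the state.
- sensors.sense(): the state, without advancing time (a new reading comes with each control period).
- cams.snapshot(name): name is "scene" or "top" or "wrist"; returns the picture (384x512x3 uint8, red, green, blue); there is no depth.
- cams.camera_model(name): a dict with "fx", "fy", "cx", "cy" (pixels), "extrinsics" (4x4, takes a point from world to camera coordinates). Camera axes: x right, y down, z forward; pixel columns grow to the right and rows downward; lengths in m; the calibration is good to about 2 mm. The wrist camera is an equidistant fisheye: a pixel r from the principal point sees the ray r / f radians off the axis. A picture is of the moment at which its call begins: read the wrist's pose just before it. camera_model takes no time and is no camera call; for the wrist camera it gives the pose at the moment of the call.
- order.sign_off(): hands the job in; it is judged then, once.
The state is a dict: "t": time; "q": joint angles; "qd": joint speeds; "tau": joint torques, N m; "tcp_pos": TCP position; "tool_rot": TCP orientation; "force": force on the tool from outside, world axes, zero at the start; "ft_torque": the same for the moment, N m; "finger_gap": opening from 0.0 (shut) to 1.0 (fully open); "gripper_force": force on a finger pad.
Only numpy, scipy, OpenCV 4.12 (cv2) and the standard library are available. Lean on these libraries where they do the work, as an engineer would, in place of code of your own. Each camera call takes 0.05 s, during which the arm holds its last target. There are 200 camera calls.

## Working session

There is one attempt and no reset: what is moved stays moved. The work goes in short steps, Python scripts to look and compute and a tool call to move; the robot and the scene stay as the last step left them, time stands still between calls to the robot, and variables do not carry over. Pictures are saved under pics/ and viewed, at most 10 in all, crops included, and the job is handed in when it is done.

Besides the shell and the picture viewer there is one more tool, called as name(argument=value, ...) on one line, values as JSON. move_arm: Moves the arm, as the interface text tells. Scaled input: -1 to 1 covers 25 mm each way for a shift and 30 degrees each way for a turn. Its arguments: {"type":"object","properties":{"targets":{"type":"array"},"claw":{"type":"number"},"newtons":{"type":"number"}},"required":["targets"]}

```bash
mkdir -p pics; python3 - <<'E'
from station import sensors,cams
import cv2,numpy as np
for n in("scene","top"):
    im=cams.snapshot(n); cv2.imwrite(f"pics/{n}0.png",im[:,:,::-1]); m=cams.camera_model(n); print(n,m)
s=sensors.sense();print(s)
E
```

```text
scene {'fx': 427.2688263000263, 'fy': 427.2688263000263, 'cx': 252.40580639092798, 'cy': 189.47064919835609, 'extrinsics': array([[-0.78228689,  0.62288296,  0.00663706,  0.52048357],
       [ 0.50114582,  0.63565241, -0.58719578, -0.19826333],
       [-0.36997311, -0.45602942, -0.80941773,  1.23990939],
       [ 0.        ,  0.        ,  0.        ,  1.        ]])}
top {'fx': 355.13647457000565, 'fy': 355.13647457000565, 'cx': 253.8280932007057, 'cy': 191.10534957988253, 'extrinsics': array([[ 0.00275773, -0.99999238, -0.00276195, -0.07602952],
       [-0.99414805, -0.00244333, -0.10799852,  0.62313759],
       [ 0.10799095,  0.00304362, -0.99414722,  0.93794009],
       [ 0.        ,  0.        ,  0.        ,  1.        ]])}
{'t': 0.1, 'q': array([-1.36746773e+00,  5.28374466e-01,  1.43379045e+00, -1.30313280e-05,
        1.18139410e+00, -1.78475889e-01]), 'qd': array([ 0.00115487, -0.00196392, -0.00474617,  0.00103126, -0.00086484,
       -0.00041433]), 'tau': array([ 6.36653567e-05, -4.43304527e+01, -1.78586036e+01, -2.26115153e-04,
        3.91608541e-03,  1.04489251e-05]), 'tcp_pos': array([ 0.23277676, -0.57933358,  0.23042552]), 'tool_rot': array([ 9.81832494e-01,  1.89747165e-01, -1.82420243e-05, -9.83030983e-04]), 'force': array([-1.15784944, -0.33428336,  0.19262096]), 'ft_torque': array([ 0.01296035, -0.05009917,  0.01876518]), 'gripper_force': 0.0, 'finger_gap': 0.9995075496149288}
```

View pics/top0.png

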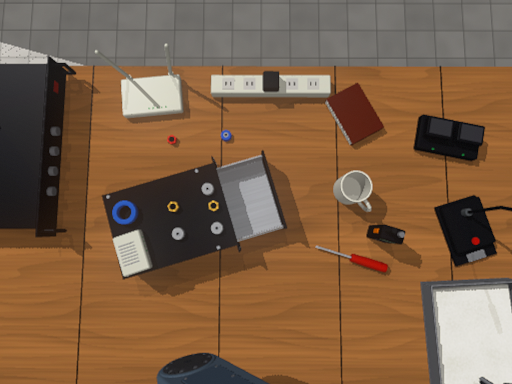

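View pics/scene0.png

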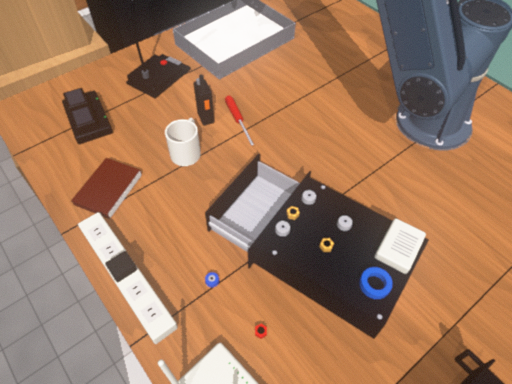

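The top view shows the unit with its drawer facing image right and slightly up. The feet are at (208,188), (178,233) and (217,228), and the nuts at (173,206) and (213,205). The tape is at (124,212), the converter at (131,252), and the red and blue look-alikes lie on the desk.

```bash
cat >h.py <<'E'
import numpy as np,cv2
from station import sensors,cams
def ray(n,p,z):
    m=cams.camera_model(n);E=m["extrinsics"];R,t=E[:3,:3],E[:3,3]
    c=-R.T@t;d=R.T@np.array([(p[0]-m["cx"])/m["fx"],(p[1]-m["cy"])/m["fy"],1])
    return c+d*(z-c[2])/d[2]
E
python3 - <<'E'
from h import *
im=cv2.imread("pics/top0.png");hsv=cv2.cvtColor(im,cv2.COLOR_BGR2HSV)
# lid: dark region
dark=((hsv[:,:,2]<60)).astype(np.uint8);roi=np.zeros_like(dark);roi[145:290,92:300]=1
d=cv2.morphologyEx(dark*roi,cv2.MORPH_CLOSE,np.ones((25,25)))
d=cv2.morphologyEx(d,cv2.MORPH_OPEN,np.ones((15,15)))
c=max(cv2.findContours(d,0,2)[0],key=cv2.contourArea);r=cv2.minAreaRect(c);print(r,cv2.boxPoints(r).tolist())
sub=np.zeros_like(dark);sub[175:250,155:228]=1
m=((hsv[:,:,2]>110)).astype(np.uint8)*sub
n,l,s,ce=cv2.connectedComponentsWithStats(m)
for i in range(1,n):
    if s[i,4]>20: print(s[i],ce[i].round(1),ray("top",ce[i],.108).round(4))
big=cv2.resize(im[140:290,90:300],None,fx=3.8,fy=3.8,interpolation=cv2.INTER_CUBIC);cv2.imwrite("pics/crop.png",big)
E
```

```text
((170.32821655273438, 222.96295166015625), (92.11775970458984, 117.90123748779297), 74.5213623046875) [[101.22357940673828, 194.30731201171875], [214.8485565185547, 162.84194946289062], [239.432861328125, 251.61859130859375], [125.80787658691406, 283.0839538574219]]
[155 175  15   5  42] [160.2 176.2] [0.6528 0.1632 0.108 ]
[202 183  11  12 104] [207.  188.4] [0.622  0.0439 0.108 ]
[222 183   6  21  69] [225.5 190.7] [ 0.6162 -0.003   0.108 ]
[167 201  12  11  68] [172.5 206.1] [0.5767 0.1297 0.108 ]
[208 200  11  11  70] [213.1 205.3] [0.579  0.0278 0.108 ]
[211 222  12  12 111] [216.3 227.7] [0.523  0.0189 0.108 ]
[172 228  12  12 110] [177.3 233.3] [0.509  0.1161 0.108 ]
```

View pics/crop.png

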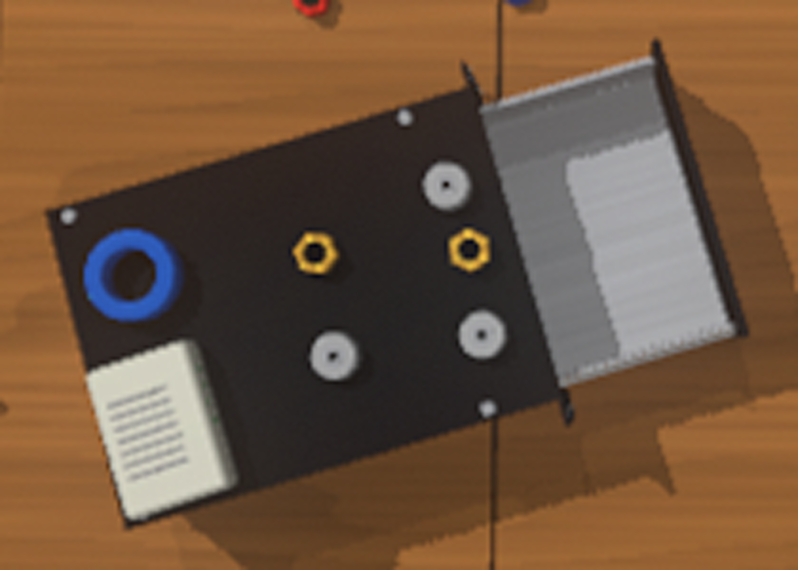

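The crop gives the lid corners at about (47,212), (478,90), (562,400) and (127,528) crop px. The drawer panel top runs from (655,45) to (745,330), and the box is open and empty.

```bash
python3 - <<'E'
from h import *
f=lambda x,y,z:ray("top",(90+x/3.8-.4,140+y/3.8-.4),z)[:2]
A=f(47,212,.096);B=f(478,90,.096);C=f(562,400,.096);D=f(127,528,.096)
print(A,B,C,D,*[np.linalg.norm(v) for v in(A-B,B-C,C-D,D-A)])
u=(A-B)+(D-C);u/=np.linalg.norm(u);v2=(A-D)+(B-C);v2/=np.linalg.norm(v2)
print("u",u,np.degrees(np.arctan2(u[1],u[0])), "from v",np.degrees(np.arctan2(-v2[0],v2[1])),v2)
v=np.array([-u[1],u[0]]);O=(A+B+C+D)/4;print("O",O,"v",v)
U=lambda p:np.array([(p-O)@u,(p-O)@v])*1000
for p in (A,B,C,D):print(U(p).round())
for n,p in dict(f1=(207,188.4),n1=(172.5,206.1),n2=(213.1,205.3),f2=(216.3,227.7),f3=(177.3,233.3)).items():print(n,U(ray("top",p,.109)[:2]).round(1))
for p in((655,45),(745,330)):print("panel",U(f(*p,.092)).round())
for n,p in dict(tape=(130,275)).items():print(n,U(f(*p,.115)))
for p in((195,340),(237,485)):print("conv",U(f(*p,.123)))
print("front mid",O-.15*u)
s=sensors.sense();from scipy.spatial.transform import Rotation as R
print(R.from_quat(s["tool_rot"]).as_matrix().round(3))
E
```

```text
[0.60457807 0.31396348] [0.68857068 0.02485018] [ 0.48029593 -0.03384149] [0.39630775 0.25116319] 0.3010668594240156 0.21638642071149305 0.2971223353549545 0.2175325379561201
u [-0.28081601  0.95976162] 106.308913031025 from v -73.73983954074586 [0.96000022 0.27999926]
O [0.54243811 0.13903384] v [-0.95976162 -0.28081601]
[ 150. -109.]
[-151. -108.]
[-148.  108.]
[149. 109.]
f1 [-113.8  -49.3]
n1 [-18.7 -30.3]
n2 [-117.2   -3.8]
f2 [-110.    52.4]
f3 [-12.9  38.7]
panel [-275. -105.]
panel [-279.   98.]
tape [100.41324004 -49.14037393]
conv [67.37554611  4.56798121]
conv [ 64.16068216 101.41073938]
front mid [ 0.58456051 -0.0049304 ]
[[ 0.928  0.373 -0.   ]
 [ 0.373 -0.928  0.002]
 [ 0.    -0.002 -1.   ]]
```

move_arm(targets=[{"dx":0.5,"dy":0.88,"rz":0.094},{"dx":0.5,"dy":0.88,"rz":0.094},{"dx":0.5,"dy":0.88,"rz":0.094},{"dx":0.5,"dy":0.88,"rz":0.094},{"dx":0.5,"dy":0.88,"rz":0.094},{"dx":0.5,"dy":0.88,"rz":0.094},{"dx":0.5,"dy":0.88,"rz":0.094},{"dx":0.5,"dy":0.88,"rz":0.094},{"dx":0.5,"dy":0.88,"rz":0.094},{"dx":0.5,"dy":0.88,"rz":0.094}], claw=20)

```text
schema error: expected keys dx, dy, dz, rx, ry, rz
```

move_arm(targets=[{"dx":0.5,"dy":0.88,"rz":0.094},{"dx":0.5,"dy":0.88,"rz":0.094},{"dx":0.5,"dy":0.88,"rz":0.094},{"dx":0.5,"dy":0.88,"rz":0.094},{"dx":0.5,"dy":0.88,"rz":0.094},{"dx":0.5,"dy":0.88,"rz":0.094},{"dx":0.5,"dy":0.88,"rz":0.094},{"dx":0.5,"dy":0.88,"rz":0.094},{"dx":0.5,"dy":0.88,"rz":0.094},{"dx":0.5,"dy":0.88,"rz":0.094}])

```text
schema error: expected keys dx, dy, dz, rx, ry, rz
```

move_arm(targets=[{"dx":0.5,"dy":0.88,"rz":0.094},{"dx":0.5,"dy":0.88,"rz":0.094},{"dx":0.5,"dy":0.88,"rz":0.094},{"dx":0.5,"dy":0.88,"rz":0.094},{"dx":0.5,"dy":0.88,"rz":0.094},{"dx":0.5,"dy":0.88,"rz":0.094},{"dx":0.5,"dy":0.88,"rz":0.094},{"dx":0.5,"dy":0.88,"rz":0.094},{"dx":0.5,"dy":0.88,"rz":0.094},{}])

```text
schema error: expected keys dx, dy, dz, rx, ry, rz
```

All six keys are needed in every row.

move_arm(targets=[{"dx":0.5,"dy":0.88,"dz":0,"rx":0,"ry":0,"rz":0.094},{"dx":0.5,"dy":0.88,"dz":0,"rx":0,"ry":0,"rz":0.094},{"dx":0.5,"dy":0.88,"dz":0,"rx":0,"ry":0,"rz":0.094},{"dx":0.5,"dy":0.88,"dz":0,"rx":0,"ry":0,"rz":0.094},{"dx":0.5,"dy":0.88,"dz":0,"rx":0,"ry":0,"rz":0.094},{"dx":0.5,"dy":0.88,"dz":0,"rx":0,"ry":0,"rz":0.094},{"dx":0.5,"dy":0.88,"dz":0,"rx":0,"ry":0,"rz":0.094},{"dx":0.5,"dy":0.88,"dz":0,"rx":0,"ry":0,"rz":0.094},{"dx":0.5,"dy":0.88,"dz":0,"rx":0,"ry":0,"rz":0.094},{"dx":0.5,"dy":0.88,"dz":0,"rx":0,"ry":0,"rz":0.094}], claw=20)

```text
t: 1.35
tcp_pos: [0.3586, -0.3585, 0.2314]
tool_rot: [0.905, 0.425, 0.0, 0.0]
force: [0.0, 0.3, 1.0]
finger_gap: 0.198
gripper_force: 0.0
```

move_arm(targets=[{"dx":0.5,"dy":0.88,"dz":0,"rx":0,"ry":0,"rz":0.094},{"dx":0.5,"dy":0.88,"dz":0,"rx":0,"ry":0,"rz":0.094},{"dx":0.5,"dy":0.88,"dz":0,"rx":0,"ry":0,"rz":0.094},{"dx":0.5,"dy":0.88,"dz":0,"rx":0,"ry":0,"rz":0.094},{"dx":0.5,"dy":0.88,"dz":0,"rx":0,"ry":0,"rz":0.094},{"dx":0.5,"dy":0.88,"dz":0,"rx":0,"ry":0,"rz":0.094},{"dx":0.5,"dy":0.88,"dz":0,"rx":0,"ry":0,"rz":0.094},{"dx":0.5,"dy":0.88,"dz":0,"rx":0,"ry":0,"rz":0.094},{"dx":0.5,"dy":0.88,"dz":0,"rx":0,"ry":0,"rz":0.094},{"dx":0.5,"dy":0.88,"dz":0,"rx":0,"ry":0,"rz":0.094}])

```text
t: 2.6
tcp_pos: [0.4832, -0.1383, 0.2314]
tool_rot: [0.775, 0.633, 0.0, 0.0]
force: [1.1, 0.5, 0.1]
finger_gap: 0.201
gripper_force: 0.0
```

move_arm(targets=[{"dx":0.5,"dy":0.88,"dz":0,"rx":0,"ry":0,"rz":0.094},{"dx":0.5,"dy":0.88,"dz":0,"rx":0,"ry":0,"rz":0.094},{"dx":0.5,"dy":0.88,"dz":0,"rx":0,"ry":0,"rz":0.094},{"dx":0.5,"dy":0.88,"dz":0,"rx":0,"ry":0,"rz":0.094},{"dx":0.5,"dy":0.88,"dz":0,"rx":0,"ry":0,"rz":0.094},{"dx":0.5,"dy":0.88,"dz":0,"rx":0,"ry":0,"rz":0.094},{"dx":0.5,"dy":0.88,"dz":0,"rx":0,"ry":0,"rz":0.094},{"dx":0.5,"dy":0.88,"dz":0,"rx":0,"ry":0,"rz":0.094},{"dx":0.5,"dy":0.88,"dz":0,"rx":0,"ry":0,"rz":0.094},{"dx":0,"dy":0,"dz":0,"rx":0,"ry":0,"rz":0.094}])

```text
t: 3.85
tcp_pos: [0.5958, 0.0606, 0.2313]
tool_rot: [0.596, 0.803, 0.0, 0.0]
force: [-0.9, -0.1, 0.0]
finger_gap: 0.198
gripper_force: 0.0
```

move_arm(targets=[{"dx":0.6,"dy":0.8,"dz":0,"rx":0,"ry":0,"rz":-0.017},{"dx":0,"dy":0,"dz":-1,"rx":0,"ry":0,"rz":0},{"dx":0,"dy":0,"dz":-1,"rx":0,"ry":0,"rz":0},{"dx":0,"dy":0,"dz":-1,"rx":0,"ry":0,"rz":0},{"dx":0,"dy":0,"dz":-1,"rx":0,"ry":0,"rz":0},{"dx":0,"dy":0,"dz":-0.6,"rx":0,"ry":0,"rz":0},{"dx":0,"dy":0,"dz":-0.4,"rx":0,"ry":0,"rz":0},{"dx":0,"dy":0,"dz":-0.2,"rx":0,"ry":0,"rz":0},{"dx":0,"dy":0,"dz":0,"rx":0,"ry":0,"rz":0},{"dx":0,"dy":0,"dz":0,"rx":0,"ry":0,"rz":0}])

```text
t: 5.1
tcp_pos: [0.611, 0.078, 0.102]
tool_rot: [0.602, 0.798, 0.0, 0.001]
force: [-0.0, -0.3, 0.4]
finger_gap: 0.2
gripper_force: 0.0
```

```bash
python3 - <<'E'
from h import *
im=cams.snapshot("scene")[150:350,200:440,::-1];cv2.imwrite("pics/s1.png",cv2.resize(im,None,fx=3,fy=3))
E
```

```text
(no output)
```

View pics/s1.png

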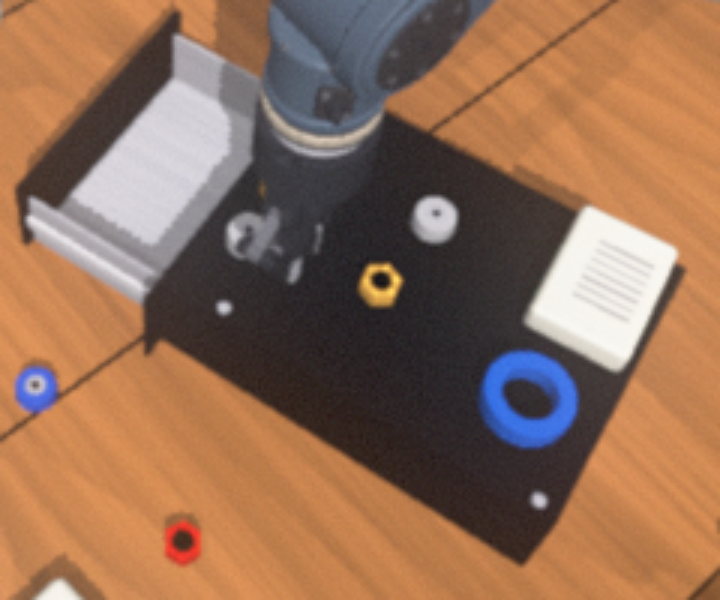

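Fingers sit just behind foot 1, around (290,250), clear of everything else. Sweeping foot 1 now.

move_arm(targets=[{"dx":0.135,"dy":-0.46,"dz":0,"rx":0,"ry":0,"rz":0},{"dx":0.135,"dy":-0.46,"dz":0,"rx":0,"ry":0,"rz":0},{"dx":0.135,"dy":-0.46,"dz":0,"rx":0,"ry":0,"rz":0},{"dx":0.135,"dy":-0.46,"dz":0,"rx":0,"ry":0,"rz":0},{"dx":0.135,"dy":-0.46,"dz":0,"rx":0,"ry":0,"rz":0},{"dx":0.135,"dy":-0.46,"dz":0,"rx":0,"ry":0,"rz":0},{"dx":0.135,"dy":-0.46,"dz":0,"rx":0,"ry":0,"rz":0},{"dx":0,"dy":0,"dz":0,"rx":0,"ry":0,"rz":0},{"dx":0,"dy":0,"dz":1,"rx":0,"ry":0,"rz":0},{"dx":0,"dy":0,"dz":0.2,"rx":0,"ry":0,"rz":0}])

```text
t: 6.4
tcp_pos: [0.635, -0.0023, 0.1327]
tool_rot: [0.602, 0.799, 0.001, 0.001]
force: [-0.5, 0.2, -0.1]
finger_gap: 0.199
gripper_force: 0.0
```

move_arm(targets=[{"dx":-0.9,"dy":0.95,"dz":0,"rx":0,"ry":0,"rz":0},{"dx":-0.9,"dy":0.95,"dz":0,"rx":0,"ry":0,"rz":0},{"dx":-0.9,"dy":0.95,"dz":0,"rx":0,"ry":0,"rz":0},{"dx":0,"dy":0,"dz":0,"rx":0,"ry":0,"rz":0},{"dx":0,"dy":0,"dz":-0.7,"rx":0,"ry":0,"rz":0},{"dx":0,"dy":0,"dz":-0.5,"rx":0,"ry":0,"rz":0},{"dx":0,"dy":0,"dz":0,"rx":0,"ry":0,"rz":0},{"dx":0.135,"dy":-0.46,"dz":0,"rx":0,"ry":0,"rz":0},{"dx":0.135,"dy":-0.46,"dz":0,"rx":0,"ry":0,"rz":0},{"dx":0.135,"dy":-0.46,"dz":0,"rx":0,"ry":0,"rz":0}])

```text
t: 7.65
tcp_pos: [0.5774, 0.0331, 0.1018]
tool_rot: [0.602, 0.798, 0.0, 0.001]
force: [2.0, 0.4, 0.1]
finger_gap: 0.201
gripper_force: 0.1
```

move_arm(targets=[{"dx":0.135,"dy":-0.46,"dz":0,"rx":0,"ry":0,"rz":0},{"dx":0.135,"dy":-0.46,"dz":0,"rx":0,"ry":0,"rz":0},{"dx":0.135,"dy":-0.46,"dz":0,"rx":0,"ry":0,"rz":0},{"dx":0.135,"dy":-0.46,"dz":0,"rx":0,"ry":0,"rz":0},{"dx":0,"dy":0,"dz":0,"rx":0,"ry":0,"rz":0},{"dx":0,"dy":0,"dz":0.6,"rx":0,"ry":0,"rz":0},{"dx":0,"dy":0,"dz":0.6,"rx":0,"ry":0,"rz":0},{"dx":0,"dy":0,"dz":0,"rx":0,"ry":0,"rz":0},{"dx":0,"dy":0,"dz":0,"rx":0,"ry":0,"rz":0},{"dx":0,"dy":0,"dz":0,"rx":0,"ry":0,"rz":0}])

```text
t: 8.9
tcp_pos: [0.5897, -0.0115, 0.131]
tool_rot: [0.602, 0.799, -0.0, -0.0]
force: [0.2, 0.0, -0.0]
finger_gap: 0.202
gripper_force: 0.0
```

```bash
python3 - <<'E'
from h import *
im=cams.snapshot("scene")[150:350,200:440,::-1];cv2.imwrite("pics/s2.png",cv2.resize(im,None,fx=3,fy=3))
E
```

```text
(no output)
```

View pics/s2.png

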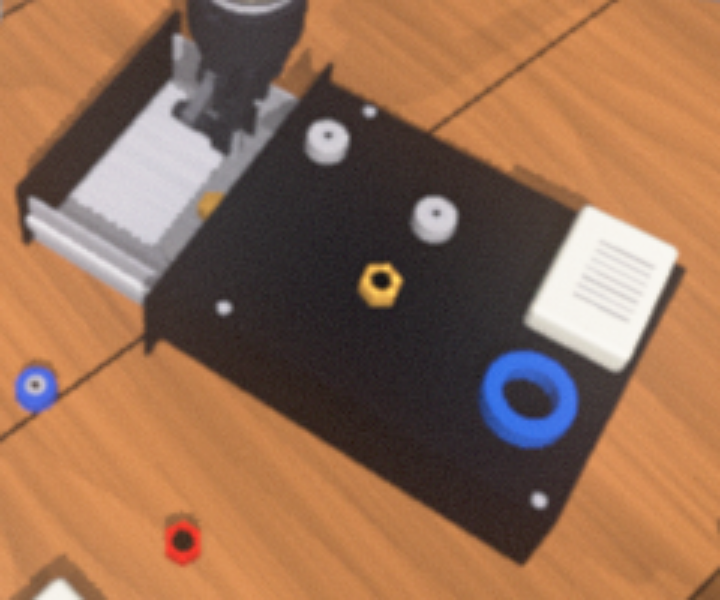

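Nut 2 is in the drawer at about (210,205), and foot 1 is off the lid. Foot 2 is next, at (327,140), followed by the two rear fixings.

move_arm(targets=[{"dx":-0.76,"dy":0.66,"dz":0,"rx":0,"ry":0,"rz":0},{"dx":-0.76,"dy":0.66,"dz":0,"rx":0,"ry":0,"rz":0},{"dx":-0.76,"dy":0.66,"dz":0,"rx":0,"ry":0,"rz":0},{"dx":-0.76,"dy":0.66,"dz":0,"rx":0,"ry":0,"rz":0},{"dx":0,"dy":0,"dz":-0.6,"rx":0,"ry":0,"rz":0},{"dx":0,"dy":0,"dz":-0.6,"rx":0,"ry":0,"rz":0},{"dx":0,"dy":0,"dz":0,"rx":0,"ry":0,"rz":0},{"dx":0.135,"dy":-0.46,"dz":0,"rx":0,"ry":0,"rz":0},{"dx":0.135,"dy":-0.46,"dz":0,"rx":0,"ry":0,"rz":0},{"dx":0.135,"dy":-0.46,"dz":0,"rx":0,"ry":0,"rz":0}])

```text
t: 10.2
tcp_pos: [0.5251, 0.0184, 0.1017]
tool_rot: [0.602, 0.798, 0.0, 0.001]
force: [0.1, 0.8, -0.1]
finger_gap: 0.198
gripper_force: 0.0
```

move_arm(targets=[{"dx":0.135,"dy":-0.46,"dz":0,"rx":0,"ry":0,"rz":0},{"dx":0.135,"dy":-0.46,"dz":0,"rx":0,"ry":0,"rz":0},{"dx":0.135,"dy":-0.46,"dz":0,"rx":0,"ry":0,"rz":0},{"dx":0.135,"dy":-0.46,"dz":0,"rx":0,"ry":0,"rz":0},{"dx":0,"dy":0,"dz":0,"rx":0,"ry":0,"rz":0},{"dx":0,"dy":0,"dz":0.6,"rx":0,"ry":0,"rz":0},{"dx":0,"dy":0,"dz":0.6,"rx":0,"ry":0,"rz":0},{"dx":0,"dy":0,"dz":0,"rx":0,"ry":0,"rz":0},{"dx":0,"dy":0,"dz":0,"rx":0,"ry":0,"rz":0},{"dx":0,"dy":0,"dz":0,"rx":0,"ry":0,"rz":0}])

```text
t: 11.45
tcp_pos: [0.5374, -0.026, 0.1311]
tool_rot: [0.602, 0.799, -0.0, -0.0]
force: [-0.4, -0.4, 0.6]
finger_gap: 0.199
gripper_force: 0.0
```

move_arm(targets=[{"dx":-0.2,"dy":0.9,"dz":0,"rx":0,"ry":0,"rz":0},{"dx":-0.2,"dy":0.9,"dz":0,"rx":0,"ry":0,"rz":0},{"dx":-0.2,"dy":0.9,"dz":0,"rx":0,"ry":0,"rz":0},{"dx":-0.2,"dy":0.9,"dz":0,"rx":0,"ry":0,"rz":0},{"dx":-0.2,"dy":0.9,"dz":0,"rx":0,"ry":0,"rz":0},{"dx":-0.2,"dy":0.9,"dz":0,"rx":0,"ry":0,"rz":0},{"dx":-0.2,"dy":0.9,"dz":0,"rx":0,"ry":0,"rz":0},{"dx":-0.2,"dy":0.9,"dz":0,"rx":0,"ry":0,"rz":0},{"dx":0,"dy":0,"dz":-0.6,"rx":0,"ry":0,"rz":0},{"dx":0,"dy":0,"dz":-0.6,"rx":0,"ry":0,"rz":0}])

```text
t: 12.7
tcp_pos: [0.4976, 0.1534, 0.1001]
tool_rot: [0.602, 0.799, -0.0, -0.0]
force: [-0.8, -0.4, -0.8]
finger_gap: 0.203
gripper_force: 0.0
```

move_arm(targets=[{"dx":0,"dy":0,"dz":0,"rx":0,"ry":0,"rz":0},{"dx":0.135,"dy":-0.46,"dz":0,"rx":0,"ry":0,"rz":0},{"dx":0.135,"dy":-0.46,"dz":0,"rx":0,"ry":0,"rz":0},{"dx":0.135,"dy":-0.46,"dz":0,"rx":0,"ry":0,"rz":0},{"dx":0.135,"dy":-0.46,"dz":0,"rx":0,"ry":0,"rz":0},{"dx":0.135,"dy":-0.46,"dz":0,"rx":0,"ry":0,"rz":0},{"dx":0.135,"dy":-0.46,"dz":0,"rx":0,"ry":0,"rz":0},{"dx":0.135,"dy":-0.46,"dz":0,"rx":0,"ry":0,"rz":0},{"dx":0.135,"dy":-0.46,"dz":0,"rx":0,"ry":0,"rz":0},{"dx":0.135,"dy":-0.46,"dz":0,"rx":0,"ry":0,"rz":0}])

```text
t: 13.95
tcp_pos: [0.5284, 0.0495, 0.1013]
tool_rot: [0.602, 0.798, -0.0, -0.0]
force: [0.9, 0.6, -0.2]
finger_gap: 0.204
gripper_force: 0.1
```

move_arm(targets=[{"dx":0.135,"dy":-0.46,"dz":0,"rx":0,"ry":0,"rz":0},{"dx":0.135,"dy":-0.46,"dz":0,"rx":0,"ry":0,"rz":0},{"dx":0.135,"dy":-0.46,"dz":0,"rx":0,"ry":0,"rz":0},{"dx":0.135,"dy":-0.46,"dz":0,"rx":0,"ry":0,"rz":0},{"dx":0.135,"dy":-0.46,"dz":0,"rx":0,"ry":0,"rz":0},{"dx":0.135,"dy":-0.46,"dz":0,"rx":0,"ry":0,"rz":0},{"dx":0,"dy":0,"dz":0,"rx":0,"ry":0,"rz":0},{"dx":0,"dy":0,"dz":0.6,"rx":0,"ry":0,"rz":0},{"dx":0,"dy":0,"dz":0.6,"rx":0,"ry":0,"rz":0},{"dx":0,"dy":0,"dz":0,"rx":0,"ry":0,"rz":0}])

```text
t: 15.2
tcp_pos: [0.5496, -0.0186, 0.1334]
tool_rot: [0.602, 0.799, 0.001, 0.002]
force: [-1.1, -0.1, -0.2]
finger_gap: 0.202
gripper_force: 0.0
```

move_arm(targets=[{"dx":0.08,"dy":0.94,"dz":0,"rx":0,"ry":0,"rz":0},{"dx":0.08,"dy":0.94,"dz":0,"rx":0,"ry":0,"rz":0},{"dx":0.08,"dy":0.94,"dz":0,"rx":0,"ry":0,"rz":0},{"dx":0.08,"dy":0.94,"dz":0,"rx":0,"ry":0,"rz":0},{"dx":0.08,"dy":0.94,"dz":0,"rx":0,"ry":0,"rz":0},{"dx":0.08,"dy":0.94,"dz":0,"rx":0,"ry":0,"rz":0},{"dx":0.08,"dy":0.94,"dz":0,"rx":0,"ry":0,"rz":0},{"dx":0.08,"dy":0.94,"dz":0,"rx":0,"ry":0,"rz":0},{"dx":0,"dy":0,"dz":-0.6,"rx":0,"ry":0,"rz":0},{"dx":0,"dy":0,"dz":-0.6,"rx":0,"ry":0,"rz":0}])

```text
t: 16.45
tcp_pos: [0.5638, 0.1689, 0.1002]
tool_rot: [0.602, 0.799, -0.0, -0.0]
force: [-0.8, 0.4, -0.1]
finger_gap: 0.199
gripper_force: 0.0
```

move_arm(targets=[{"dx":0,"dy":0,"dz":0,"rx":0,"ry":0,"rz":0},{"dx":0.135,"dy":-0.46,"dz":0,"rx":0,"ry":0,"rz":0},{"dx":0.135,"dy":-0.46,"dz":0,"rx":0,"ry":0,"rz":0},{"dx":0.135,"dy":-0.46,"dz":0,"rx":0,"ry":0,"rz":0},{"dx":0.135,"dy":-0.46,"dz":0,"rx":0,"ry":0,"rz":0},{"dx":0.135,"dy":-0.46,"dz":0,"rx":0,"ry":0,"rz":0},{"dx":0.135,"dy":-0.46,"dz":0,"rx":0,"ry":0,"rz":0},{"dx":0.135,"dy":-0.46,"dz":0,"rx":0,"ry":0,"rz":0},{"dx":0.135,"dy":-0.46,"dz":0,"rx":0,"ry":0,"rz":0},{"dx":0.135,"dy":-0.46,"dz":0,"rx":0,"ry":0,"rz":0}])

```text
t: 17.7
tcp_pos: [0.595, 0.0651, 0.1013]
tool_rot: [0.602, 0.798, 0.0, -0.0]
force: [0.0, 0.6, -0.3]
finger_gap: 0.201
gripper_force: 0.3
```

move_arm(targets=[{"dx":0.135,"dy":-0.46,"dz":0,"rx":0,"ry":0,"rz":0},{"dx":0.135,"dy":-0.46,"dz":0,"rx":0,"ry":0,"rz":0},{"dx":0.135,"dy":-0.46,"dz":0,"rx":0,"ry":0,"rz":0},{"dx":0.135,"dy":-0.46,"dz":0,"rx":0,"ry":0,"rz":0},{"dx":0.135,"dy":-0.46,"dz":0,"rx":0,"ry":0,"rz":0},{"dx":0.135,"dy":-0.46,"dz":0,"rx":0,"ry":0,"rz":0},{"dx":0,"dy":0,"dz":0,"rx":0,"ry":0,"rz":0},{"dx":0,"dy":0,"dz":0.6,"rx":0,"ry":0,"rz":0},{"dx":0,"dy":0,"dz":0.6,"rx":0,"ry":0,"rz":0},{"dx":0,"dy":0,"dz":0,"rx":0,"ry":0,"rz":0}])

```text
t: 18.95
tcp_pos: [0.6164, -0.003, 0.1337]
tool_rot: [0.602, 0.799, 0.001, 0.002]
force: [-0.4, -0.8, -0.3]
finger_gap: 0.203
gripper_force: 0.0
```

move_arm(targets=[{"dx":0.1,"dy":-0.9,"dz":0,"rx":0,"ry":0,"rz":0},{"dx":0.1,"dy":-0.9,"dz":0,"rx":0,"ry":0,"rz":0},{"dx":0.1,"dy":-0.9,"dz":0,"rx":0,"ry":0,"rz":0},{"dx":0.1,"dy":-0.9,"dz":0,"rx":0,"ry":0,"rz":0},{"dx":0.1,"dy":-0.9,"dz":0,"rx":0,"ry":0,"rz":0},{"dx":0.1,"dy":-0.9,"dz":0,"rx":0,"ry":0,"rz":0},{"dx":0.1,"dy":-0.9,"dz":0,"rx":0,"ry":0,"rz":0},{"dx":0.1,"dy":-0.9,"dz":0,"rx":0,"ry":0,"rz":0},{"dx":0,"dy":0,"dz":0,"rx":0,"ry":0,"rz":0},{"dx":0,"dy":0,"dz":0,"rx":0,"ry":0,"rz":0}], claw=20)

```text
t: 20.2
tcp_pos: [0.6347, -0.1827, 0.1311]
tool_rot: [0.602, 0.798, 0.0, -0.001]
force: [0.0, -0.1, 0.4]
finger_gap: 0.201
gripper_force: 0.0
```

```bash
python3 - <<'E'
from h import *
a=cams.snapshot("scene")[100:340,150:440,::-1];b=cams.snapshot("top")[130:290,90:400,::-1]
cv2.imwrite("pics/s3.png",cv2.resize(a,None,fx=2.4,fy=2.4));cv2.imwrite("pics/t3.png",cv2.resize(b,None,fx=2.5,fy=2.5))
E
```

```text
(no output)
```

View pics/s3.png

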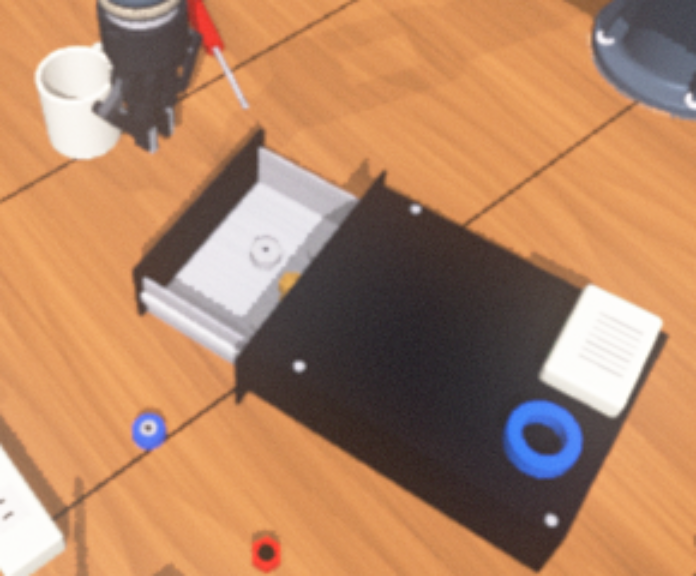

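View pics/t3.png

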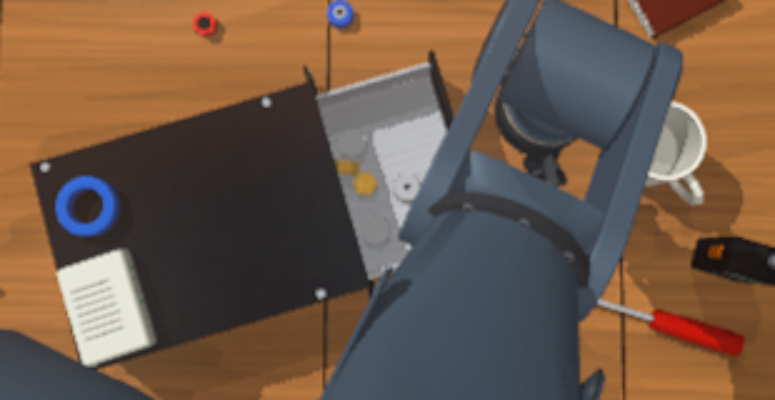

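All five fixings lie in the drawer: feet at t3 px (350,140), (375,228) and (405,187), nuts at (347,167) and (364,183). The converter and tape have not moved. Next I lower the fingers in front of the panel and push the drawer shut.

move_arm(targets=[{"dx":0,"dy":0,"dz":-1,"rx":0,"ry":0,"rz":0},{"dx":0,"dy":0,"dz":-1,"rx":0,"ry":0,"rz":0},{"dx":0,"dy":0,"dz":-1,"rx":0,"ry":0,"rz":0},{"dx":0,"dy":0,"dz":-0.2,"rx":0,"ry":0,"rz":0},{"dx":0,"dy":0,"dz":0,"rx":0,"ry":0,"rz":0},{"dx":-0.135,"dy":0.46,"dz":0,"rx":0,"ry":0,"rz":0},{"dx":-0.135,"dy":0.46,"dz":0,"rx":0,"ry":0,"rz":0},{"dx":-0.1,"dy":0.34,"dz":0,"rx":0,"ry":0,"rz":0},{"dx":-0.1,"dy":0.34,"dz":0,"rx":0,"ry":0,"rz":0},{"dx":-0.1,"dy":0.34,"dz":0,"rx":0,"ry":0,"rz":0}])

```text
t: 21.55
tcp_pos: [0.6211, -0.1348, 0.0517]
tool_rot: [0.602, 0.799, -0.0, 0.001]
force: [-0.6, -2.4, 0.5]
finger_gap: 0.203
gripper_force: 0.0
```

move_arm(targets=[{"dx":-0.135,"dy":0.46,"dz":0,"rx":0,"ry":0,"rz":0},{"dx":-0.135,"dy":0.46,"dz":0,"rx":0,"ry":0,"rz":0},{"dx":-0.135,"dy":0.46,"dz":0,"rx":0,"ry":0,"rz":0},{"dx":-0.135,"dy":0.46,"dz":0,"rx":0,"ry":0,"rz":0},{"dx":-0.135,"dy":0.46,"dz":0,"rx":0,"ry":0,"rz":0},{"dx":-0.135,"dy":0.46,"dz":0,"rx":0,"ry":0,"rz":0},{"dx":-0.135,"dy":0.46,"dz":0,"rx":0,"ry":0,"rz":0},{"dx":-0.1,"dy":0.34,"dz":0,"rx":0,"ry":0,"rz":0},{"dx":-0.05,"dy":0.17,"dz":0,"rx":0,"ry":0,"rz":0},{"dx":0,"dy":0,"dz":0,"rx":0,"ry":0,"rz":0}])

```text
t: 22.8
tcp_pos: [0.5929, -0.0407, 0.0511]
tool_rot: [0.602, 0.798, 0.0, -0.001]
force: [1.7, -0.6, 0.4]
finger_gap: 0.2
gripper_force: 0.0
```

move_arm(targets=[{"dx":-0.045,"dy":0.155,"dz":0,"rx":0,"ry":0,"rz":0},{"dx":-0.045,"dy":0.155,"dz":0,"rx":0,"ry":0,"rz":0},{"dx":-0.045,"dy":0.155,"dz":0,"rx":0,"ry":0,"rz":0},{"dx":-0.045,"dy":0.155,"dz":0,"rx":0,"ry":0,"rz":0},{"dx":0,"dy":0,"dz":0,"rx":0,"ry":0,"rz":0},{"dx":0,"dy":0,"dz":0,"rx":0,"ry":0,"rz":0},{"dx":0,"dy":0,"dz":0,"rx":0,"ry":0,"rz":0},{"dx":0,"dy":0,"dz":0,"rx":0,"ry":0,"rz":0},{"dx":0,"dy":0,"dz":0,"rx":0,"ry":0,"rz":0},{"dx":0,"dy":0,"dz":0,"rx":0,"ry":0,"rz":0}])

```text
t: 24.05
tcp_pos: [0.5889, -0.026, 0.0513]
tool_rot: [0.602, 0.798, -0.0, -0.0]
force: [-0.1, 0.1, 0.2]
finger_gap: 0.202
gripper_force: 0.0
```

move_arm(targets=[{"dx":-0.022,"dy":0.077,"dz":0,"rx":0,"ry":0,"rz":0},{"dx":0,"dy":0,"dz":0,"rx":0,"ry":0,"rz":0},{"dx":-0.022,"dy":0.077,"dz":0,"rx":0,"ry":0,"rz":0},{"dx":0,"dy":0,"dz":0,"rx":0,"ry":0,"rz":0},{"dx":0,"dy":0,"dz":0,"rx":0,"ry":0,"rz":0},{"dx":0,"dy":0,"dz":0,"rx":0,"ry":0,"rz":0},{"dx":0,"dy":0,"dz":0,"rx":0,"ry":0,"rz":0},{"dx":0,"dy":0,"dz":0,"rx":0,"ry":0,"rz":0},{"dx":0,"dy":0,"dz":0,"rx":0,"ry":0,"rz":0},{"dx":0,"dy":0,"dz":0,"rx":0,"ry":0,"rz":0}])

```text
t: 25.3
tcp_pos: [0.5877, -0.0221, 0.0513]
tool_rot: [0.602, 0.798, 0.0, -0.0]
force: [-0.0, -0.4, 0.4]
finger_gap: 0.204
gripper_force: 0.0
```

move_arm(targets=[{"dx":-0.022,"dy":0.077,"dz":0,"rx":0,"ry":0,"rz":0},{"dx":0,"dy":0,"dz":0,"rx":0,"ry":0,"rz":0},{"dx":-0.022,"dy":0.077,"dz":0,"rx":0,"ry":0,"rz":0},{"dx":0,"dy":0,"dz":0,"rx":0,"ry":0,"rz":0},{"dx":0,"dy":0,"dz":0,"rx":0,"ry":0,"rz":0},{"dx":0,"dy":0,"dz":0,"rx":0,"ry":0,"rz":0},{"dx":0,"dy":0,"dz":0,"rx":0,"ry":0,"rz":0},{"dx":0,"dy":0,"dz":0,"rx":0,"ry":0,"rz":0},{"dx":0,"dy":0,"dz":0,"rx":0,"ry":0,"rz":0},{"dx":0,"dy":0,"dz":0,"rx":0,"ry":0,"rz":0}])

```text
t: 26.55
tcp_pos: [0.5878, -0.0215, 0.0514]
tool_rot: [0.601, 0.799, -0.001, 0.002]
force: [1.3, -11.4, -2.8]
finger_gap: 0.203
gripper_force: 0.0
```

The arm has stalled against the hard stop at 11 N, so the drawer is shut. Backing off.

move_arm(targets=[{"dx":0.1,"dy":-0.34,"dz":0,"rx":0,"ry":0,"rz":0},{"dx":0.135,"dy":-0.46,"dz":0,"rx":0,"ry":0,"rz":0},{"dx":0.135,"dy":-0.46,"dz":0,"rx":0,"ry":0,"rz":0},{"dx":0.135,"dy":-0.46,"dz":0,"rx":0,"ry":0,"rz":0},{"dx":0.135,"dy":-0.46,"dz":0,"rx":0,"ry":0,"rz":0},{"dx":0,"dy":0,"dz":0.8,"rx":0,"ry":0,"rz":0},{"dx":0,"dy":0,"dz":0.8,"rx":0,"ry":0,"rz":0},{"dx":0,"dy":0,"dz":0.8,"rx":0,"ry":0,"rz":0},{"dx":0,"dy":0,"dz":0,"rx":0,"ry":0,"rz":0},{"dx":0,"dy":0,"dz":0,"rx":0,"ry":0,"rz":0}])

```text
t: 27.8
tcp_pos: [0.6022, -0.0729, 0.1107]
tool_rot: [0.602, 0.798, -0.0, -0.001]
force: [-0.8, -0.7, -0.2]
finger_gap: 0.201
gripper_force: 0.0
```

```bash
python3 - <<'E'
from h import *
a=cams.snapshot("scene")[100:340,150:440,::-1]
cv2.imwrite("pics/s4.png",cv2.resize(a,None,fx=2.4,fy=2.4))
E
```

```text
(no output)
```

View pics/s4.png

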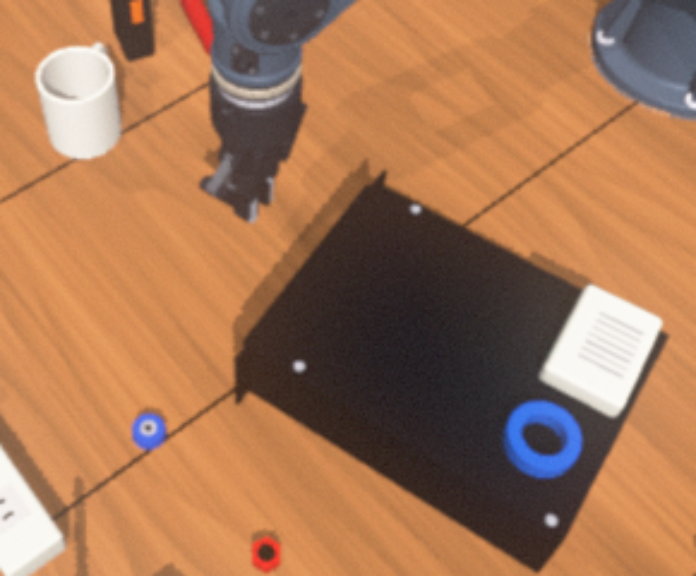

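The drawer is flush along the front edge from (240,360) to (380,180). The lid is clear apart from the converter and tape, and the gripper is free.

```bash
python3 -c "
from station import order
print(order.sign_off())"
```

```text
the job is handed in; nothing more can be done
None
```

I swept all five fixings into the drawer, pushed it against its stop, and handed the job in at about 28 s; the last picture shows the drawer flush and the converter and tape still in place, though no verdict came back.

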